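# Put the calibration weights back in their block

## Robot

A 6-joint arm with a two-finger parallel gripper is mounted at the origin on a cart in front of the work surface, level with it; the furniture and walls round the work are solid. World frame = base frame: x ahead of the robot, y to its left, z up, the work surface at z = 0. Lengths are in mm, angles in rad, forces in N, time in s.
With the tool pointing down it reaches from about 350 to 775 mm from the base axis. Payload 7.3 kg.
Tool frame: the origin (TCP) lies at the very end of the fingers, on their centre line; the grasp point (between the pads) lies 19 mm behind it; z points along the fingers, y is the line along which they close (so a half turn about z gives the same grasp; the last joint's range is limited). The gripper opens to 92 mm and grips with 3 to 60 N. Pads are 19 mm wide; open, the fingers measure 130 mm over their backs; the gripper's body (75 mm by 190 mm) begins 47 mm behind the grasp point.
Start: joints at [1.036, 0.342, 1.524, -0, 1.275, -0.146], TCP at [199.003, 485.842, 226.741] pointing down, gripper open.
Joint ranges: [-2.53, 2.53], [-0.77, 2.02], [0.04, 2.7], [-1, 4.14], [0.28, 2.66], [-3.11, 3.11]. Speed limits (rad/s): [2.57, 2.57, 3.14, 3.14, 3.14, 3.14].

## Interface

Orientations are given as [roll, pitch, yaw] about the fixed x, y, z axes, in that order (R = Rz(yaw) Ry(pitch) Rx(roll)).
In Python, from plant import bot gives the robot as it stands.
- The arm moves only by the tool jog_arm, never from a script. Its argument "targets" is a list of rows, each an object with "xyz": the shift along the tool's x, y, z as a fraction of full scale, a list of three; "spin": the turn about the tool's z as a fraction of full scale. In form: [{"xyz": [x, y, z], "spin": spin}, ...]. A call has exactly 10 rows; each row shifts and turns the commanded pose from where the row before left it, along the tool's axes as they then stand; what a row does not reach is not made up. Full scale, the value 1, is 80 mm for a shift and 0.1 rad for a turn. A row lasts 1/8 s, in which the tool goes at most 62.5 mm and 10.7 degrees, less where a joint would pass 70% of its speed; a pose out of reach is approached as far as the arm can. A call with a number of a shift or a turn outside -1 to 1 is refused whole. A call with a gripper value outside its range is refused whole. "gripper" is the opening in per cent of the stroke, from 0 (shut) to 100 (fully open), set as the call begins (left out, the last holds). The fingers move at their own pace and stop on an object; the grip force is fixed at half the most. Time passes only in rows, so rows that do not move let the fingers close, or fill a call up. It gives the time, the measured TCP pose, the force, the opening and the grip force at its end, in the units of the state.
- bot.get_obs(): the state, without advancing time (a new reading comes with each control period).
- bot.capture(name): name is "scene" or "top"; returns the picture (420x560x3 uint8, blue, green, red); there is no depth.
- bot.get_calibration(name): a dict with "vfov" (degrees; the focal length in pixels is half the picture's height over the tangent of half this angle, whatever the lens; pixels are square), "cx", "cy" (the principal point, pixels), "eye" and "rotation" of the camera in the world. Camera axes: x right, y down, z forward; pixel columns grow to the right and rows downward; lengths in mm; the calibration is good to about 2 mm. A picture is of the moment at which its call begins. get_calibration takes no time and is no camera call.
- bot.close_job(): hands the job in; it is judged then, once.
The state is a dict: "time": time; "joint_positions": joint angles; "dq": joint speeds; "tau": joint torques, N m; "tool_pos": TCP position; "tcp_rot": TCP orientation; "contact_force": force on the tool from outside, world axes, zero at the start; "moment": the same for the moment, N m; "grip_width": finger opening in mm; "finger_force": force on a finger pad.
Only numpy, scipy, OpenCV 4.12 (cv2) and the standard library are available. Lean on these libraries where they do the work, as an engineer would, in place of code of your own. Each camera call takes 0.05 s, during which the arm holds its last target. There are 200 camera calls.

## Task

The balance check is done: put the four steel calibration weights back into their wooden block, each standing upright and fully down in the well that fits it, so that they stand in order of size along the block. Set them in place rather than dropping them, and leave the flask and the beaker standing where they are.

Things in the scene. Friction and masses are not known exactly. Their poses are not given: they have to be found in the camera images.
- weight_500: Largest weight (500 g): polished steel cylinder 42 mm in diameter and 42 mm high with a knob on top to hold it by; the knob is 20 mm in diameter and 11 mm high, on a narrower neck, and its top is 66 mm above the underside. Origin: centre of the underside; z up along the axis. Starts standing upright on the bench, as do all four; their places vary.
- weight_200: Second largest weight (200 g): the same shape, 32 mm in diameter, body 29 mm high; knob 16 mm in diameter and 11 mm high; 50 mm high over all. Origin: centre of the underside; z up along the axis.
- weight_100: Third weight (100 g): the same shape, 24 mm in diameter, body 25 mm high; knob 13 mm in diameter and 11 mm high; 43 mm high over all. Origin: centre of the underside; z up along the axis.
- weight_50: Smallest weight (50 g): the same shape, 18 mm in diameter, body 22 mm high; knob 11 mm in diameter and 9 mm high; 38 mm high over all. Origin: centre of the underside; z up along the axis.
- well_500: Well for the largest weight: green, round, tapered, 58 mm wide at the mouth and 46 mm at its flat floor, 16 mm deep. The four wells lie in a straight row, falling in size, along one wooden block that is fixed but stands elsewhere and turned any way round at each start. Origin: centre of the well's floor, 18 mm above the bench and 16 mm below the block's top; y along the row to the large end, x across it, z up.
- well_200: Well for the second weight, 63 mm from the centre of the largest: mouth 48 mm, floor 36 mm, 16 mm deep, green. Origin and axes as for the first well. The block is 230 x 78 mm (row lengthwise) on a dark plinth of 248 x 96 mm, its top 34 mm above the bench.
- well_100: Well for the third weight, 54 mm farther along the row: mouth 40 mm, floor 28 mm, 16 mm deep, green. Origin and axes as for the first well.
- well_50: Well for the smallest weight, another 47 mm farther along, at the small end: mouth 34 mm, floor 22 mm, 16 mm deep, green. Origin and axes as for the first well.
- flask: Conical glass flask with a dark sample in it, 64 mm across the foot and 104 mm high, loose, standing at the back to the right of the block; to be left alone. Origin: centre of the underside.
- beaker: Empty glass beaker, about 80 mm across and 95 mm high, loose, standing at the back to the left of the block; to be left alone. Origin: centre of the underside.

How it is judged:
By the outcome, as a careful person would: the job done as asked, in the order asked, and still so for the second after the job is handed in, with the robot touching nothing.
It also fails if it takes over 88 s, if anything falls off the work surface, if the arm or the gripper's body presses on something with over 40 N, if the wrist force passes 120 N, or if a joint passes its speed limit or range.

## Working session

There is one attempt and no reset: what is moved stays moved. The work goes in short steps, Python scripts to look and compute and a tool call to move; the robot and the scene stay as the last step left them, time stands still between calls to the robot, and variables do not carry over. Pictures are saved under pics/ and viewed, at most 14 in all, crops included, and the job is handed in when it is done.

Besides the shell and the picture viewer there is one more tool, called after "Request:" as a command line: name --argument value ..., lists and objects as JSON in quotes. jog_arm: Moves the arm, as the interface text tells. Shift numbers are shares of 80 mm and turn numbers shares of 0.1 rad, none past 1 either way. Its arguments: {"type":"object","properties":{"targets":{"type":"array","items":{"type":"object","properties":{"xyz":{"type":"array","items":{"type":"number"}},"spin":{"type":"number"}}}},"gripper":{"type":"number"}},"required":["targets"]}

```bash
mkdir -p pics; ls; python3 - <<'E'
from plant import bot
import cv2
for n in("scene","top"):
    cv2.imwrite(f"pics/{n}0.png",bot.capture(n)); print(n,bot.get_calibration(n))
o=bot.get_obs();print(o)
E
```

```text
pics
scene {'vfov': 55.81557516262537, 'cx': 278.682018765195, 'cy': 207.05746244524784, 'eye': array([  25.22045035, -762.07724521,  587.98418125]), 'rotation': array([-2.07595213, -0.01438591, -0.58278093])}
top {'vfov': 43.150627997136, 'cx': 277.6375758771522, 'cy': 207.7946348397349, 'eye': array([ 357.03586298,   58.3942993 , 1206.6588965 ]), 'rotation': array([-2.9479371 , -0.00389939, -1.59715983])}
{'time': 0.1, 'joint_positions': array([ 1.03599610e+00,  3.42656779e-01,  1.52488252e+00, -4.21130983e-05,
        1.27538975e+00, -1.46008837e-01]), 'dq': array([ 0.00074746, -0.00189308, -0.00091706,  0.0006279 , -0.00044081,
       -0.00247034]), 'tau': array([ 1.38727242e-03, -4.32005560e+01, -2.44695568e+01,  7.18360953e-02,
        5.25016047e-02, -5.06097172e-05]), 'tool_pos': array([198.83046415, 485.52091419, 226.1261204 ]), 'tcp_rot': array([-3.14026462e+00, -1.54588335e-04,  2.75281344e+00]), 'contact_force': array([1.22945938, 0.1002726 , 0.02227852]), 'moment': array([-0.01587853, -0.05372067, -0.03117322]), 'finger_force': 0.0, 'grip_width': 91.53236359427049}
```

View pics/top0.png

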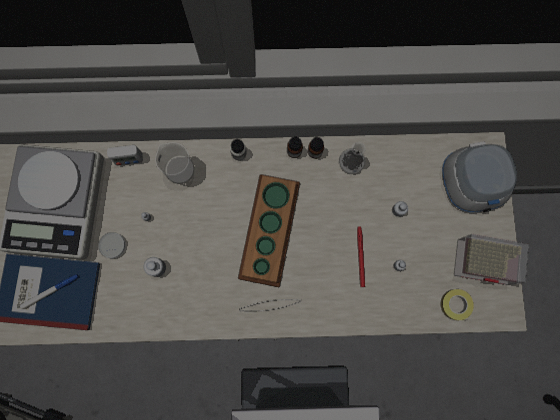

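View pics/scene0.png

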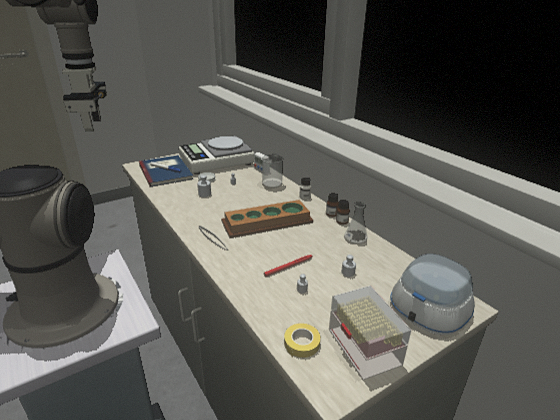

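The top view shows the block with its wells at (276,196), (270,223), (265,246), (261,267). The weights are near (154,267), (400,208), (400,265) and (147,216). The flask is at (352,160) and the beaker at (178,168).

```bash
cat > h.py <<'E'
import numpy as np,cv2
from scipy.spatial.transform import Rotation as R
from plant import bot
def ray(n,u,v):
    c=bot.get_calibration(n); f=210/np.tan(np.radians(c['vfov'])/2)
    d=R.from_euler('xyz',c['rotation']).apply([(u-c['cx'])/f,(v-c['cy'])/f,1])
    return np.array(c['eye']),d
def onz(n,u,v,z):
    e,d=ray(n,u,v); return e+d*(z-e[2])/d[2]
def proj(n,p):
    c=bot.get_calibration(n); f=210/np.tan(np.radians(c['vfov'])/2)
    q=R.from_euler('xyz',c['rotation']).inv().apply(np.array(p)-c['eye'])
    return q[:2]/q[2]*f+[c['cx'],c['cy']]
def tri(a,b):
    (e1,d1),(e2,d2)=ray('top',*a),ray('scene',*b)
    s=np.linalg.lstsq(np.c_[d1,-d2],e2-e1,rcond=None)[0]
    p,q=e1+s[0]*d1,e2+s[1]*d2; return (p+q)/2,np.linalg.norm(p-q)
E
python3 - <<'E'
from h import *
im=cv2.imread('pics/top0.png');h=cv2.cvtColor(im,cv2.COLOR_BGR2HSV)
m=cv2.inRange(h,(60,70,20),(100,255,255));m[:,:230]=0;m[:,310:]=0
cs=[c for c in cv2.findContours(m,0,1)[0] if cv2.contourArea(c)>60]
P=[]
for c in sorted(cs,key=cv2.contourArea)[::-1]:
    (u,v),ax,_=cv2.fitEllipse(cv2.convexHull(c)); p=onz('top',u,v,34);P.append(p)
    w=np.linalg.norm(onz('top',u+ax[0],v,34)-p),np.linalg.norm(onz('top',u+ax[1],v,34)-p)
    print(np.round([u,v],1),np.round(p[:2],1),np.round(w,1),proj('scene',p).round(1))
print([np.linalg.norm(P[i+1]-P[i]).round(1) for i in range(len(P)-1)])
sc=cv2.imread('pics/scene0.png')
def crop(i,u,v,k=25):return cv2.resize(i[v-k:v+k,u-k:u+k],(200,200),interpolation=cv2.INTER_CUBIC)
T=[(154,267),(400,208),(400,265),(147,216)];S=[(204,185),(349,266),(302,284),(233,180)]
cv2.imwrite('pics/c.png',cv2.convertScaleAbs(np.vstack([np.hstack([crop(im,*t) for t in T]),np.hstack([crop(sc,*t) for t in S])]),alpha=1.5))
for t,s in zip(T,S): print(t,onz('top',*t,40).round(),tri(t,s))
E
```

```text
[275.6 195.1] [616.2  51.6] [56.4 59.2] [291.7 206.8]
[270.1 221.9] [555.   65.4] [46.7 49.5] [271.3 210.3]
[265.2 245.4] [502.6  77.5] [39.2 41.4] [253.2 213.3]
[261.  266.3] [456.4  87.8] [33.9 35.4] [236.8 216.2]
[np.float64(62.7), np.float64(53.8), np.float64(47.3)]
(154, 267) [461. 322.  40.] (array([462.26626077, 323.46551454,  31.0868096 ]), np.float64(1.9954423116326425))
(400, 208) [ 578. -226.   40.] (array([ 582.57507346, -231.8591857 ,   17.41046635]), np.float64(0.3399130441392463))
(400, 265) [ 451. -217.   40.] (array([ 452.62326744, -222.9197966 ,   15.26810939]), np.float64(0.5849974615044764))
(147, 216) [574. 340.  40.] (array([579.48063599, 346.6846652 ,  10.90532186]), np.float64(0.8593086772781717))
```

View pics/c.png

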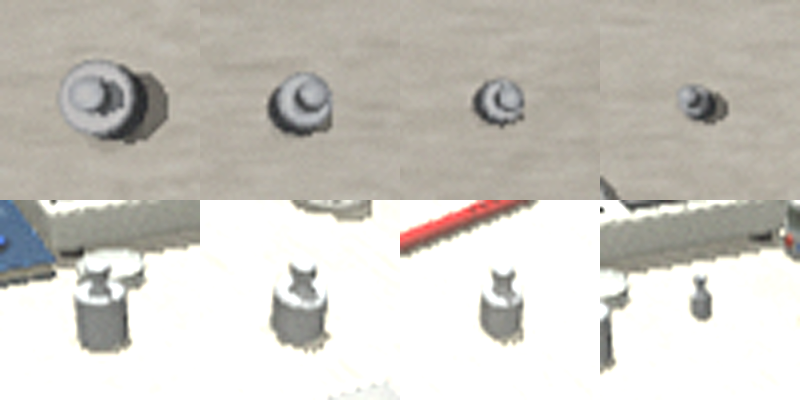

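Top view knobs: 500 at (151.5,265.7), 200 at (403.5,206), 100 at (402,263.7), 50 at (144,215.2). In the scene view they are at (203.7,177.5), (349.7,258.5), (302.5,277), (233,174.5). Well spacing comes out at 62.7/53.8/47.3, against 63/54/47 given.

```bash
cat >> h.py <<'E'
def go(x,y,z,yaw=2.918):
    o=bot.get_obs(); Rm=R.from_euler('xyz',o['tcp_rot'])
    dy=(yaw-o['tcp_rot'][2]+np.pi/2)%np.pi-np.pi/2
    d=np.array([x,y,z])-o['tool_pos']
    # shift in the tool frame as it will stand after the spin
    f=R.from_euler('z',dy)*Rm
    print('t',o['time'],'pos',np.round(o['tool_pos'],1),'rot',np.round(o['tcp_rot'],3),'F',np.round(o['contact_force'],1),'w',round(o['grip_width'],1),'ff',round(o['finger_force'],1))
    print('shift units',np.round(f.inv().apply(d)/80,3),'spin units',round(-dy/.1,2))
E
python3 - <<'E'
from h import *
for n,t,s,z in [(500,(151.2,265.4),(203.4,177.2),62),(200,(403.2,205.7),(349.4,258.2),46),(100,(402,263.5),(302.2,277),39),(50,(143.7,215),(233,174.3),35)]:
    p,e=tri(t,s); print(n,p.round(1),e.round(1),onz('top',*t,z).round(1))
print('balance edge',onz('top',100,200,60),'beaker',onz('top',178,168,95),'flask',onz('top',352,160,50))
go(461,322,150)
E
```

```text
500 [463.  323.6  58.3] 1.1 [462.2 322.9  62. ]
200 [ 581.9 -232.7   41.2] 2.7 [ 582.1 -232.3   46. ]
100 [ 453.5 -222.6   34.5] 2.4 [ 454.1 -222.1   39. ]
50 [579.6 348.6  31.2] 2.3 [577.9 348.1  35. ]
balance edge [609.23485687 438.87310242  60.        ] beaker [668.07371409 261.48058718  95.        ] flask [ 689.43995145 -123.0500131    50.        ]
t 0.1 pos [198.8 485.5 226.1] rot [-3.14  -0.     2.753] F [1.2 0.1 0. ] w 91.5 ff 0.0
shift units [-3.649 -1.265  0.953] spin units -1.65
```

Request:
jog_arm --targets '[{"xyz": [0,0,0],"spin": -0.85},{"xyz": [-0.3,-0.1,0],"spin": -0.8},{"xyz": [-0.45,-0.15,0.1],"spin": 0},{"xyz": [-0.45,-0.15,0.1],"spin": 0},{"xyz": [-0.45,-0.15,0.1],"spin": 0},{"xyz": [-0.45,-0.15,0.1],"spin": 0},{"xyz": [-0.45,-0.15,0.1],"spin": 0},{"xyz": [-0.45,-0.15,0.1],"spin": 0},{"xyz": [-0.4,-0.15,0.1],"spin": 0},{"xyz": [-0.25,-0.1,0.1],"spin": 0}]' --gripper 60

```text
time: 1.35
tool_pos: [461.4, 320.8, 162.0]
tcp_rot: [-3.141, -0.001, 2.917]
contact_force: [-0.1, 1.0, -0.2]
grip_width: 55.1
finger_force: 0.0
```

```bash
python3 -c "
from h import *
go(462.5,323,100)
cv2.imwrite('pics/s1.png',bot.capture('scene'))"
```

```text
t 1.35 pos [461.4 320.8 162. ] rot [-3.141e+00 -1.000e-03  2.917e+00] F [-0.1  1.  -0.2] w 55.1 ff 0.0
shift units [-0.008  0.03   0.775] spin units -0.01
```

Request:
jog_arm --targets '[{"xyz": [-0.01,0.03,0.3],"spin": 0},{"xyz": [0,0,0.4],"spin": 0},{"xyz": [0,0,0.4],"spin": 0},{"xyz": [0,0,0.25],"spin": 0},{"xyz": [0,0,0.08],"spin": 0},{"xyz": [0,0,0],"spin": 0},{"xyz": [0,0,0],"spin": 0},{"xyz": [0,0,0],"spin": 0},{"xyz": [0,0,0],"spin": 0},{"xyz": [0,0,0],"spin": 0}]'

```text
time: 2.65
tool_pos: [461.8, 324.0, 48.6]
tcp_rot: [3.141, 0.0, 2.918]
contact_force: [-0.3, -0.8, 0.1]
grip_width: 55.2
finger_force: 0.0
```

```bash
python3 -c "
from h import *
go(462.5,323,46)
s=bot.capture('scene');t=bot.capture('top')
a=cv2.resize(s[130:210,150:250],(400,320),interpolation=2);b=cv2.resize(t[225:305,105:205],(400,320),interpolation=2)
cv2.imwrite('pics/s2.png',cv2.convertScaleAbs(np.hstack([a,b]),alpha=1.3))"
```

```text
t 2.65 pos [461.8 324.   48.6] rot [3.141 0.    2.918] F [-0.3 -0.8  0.1] w 55.2 ff 0.0
shift units [-0.011 -0.011  0.032] spin units -0.0
```

View pics/s2.png

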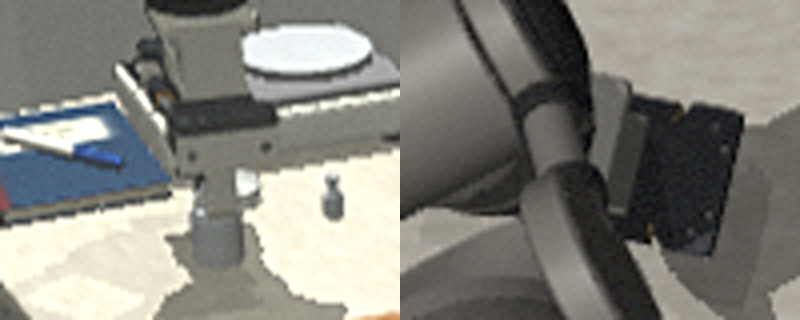

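The fingers straddle the 500 g knob at about scene (204,177), and nothing else is near. Next I go down 2 mm and close.

Request:
jog_arm --targets '[{"xyz": [-0.01,-0.01,0.03],"spin": 0},{"xyz": [0,0,0],"spin": 0},{"xyz": [0,0,0],"spin": 0},{"xyz": [0,0,0],"spin": 0},{"xyz": [0,0,0],"spin": 0},{"xyz": [0,0,0],"spin": 0},{"xyz": [0,0,0],"spin": 0},{"xyz": [0,0,0],"spin": 0},{"xyz": [0,0,-0.1],"spin": 0},{"xyz": [0,0,-0.2],"spin": 0}]' --gripper 0

```text
time: 4.0
tool_pos: [461.3, 322.3, 69.6]
tcp_rot: [-3.139, -0.002, 2.918]
contact_force: [0.4, -0.0, -5.1]
grip_width: 18.4
finger_force: 30.0
```

```bash
python3 -c "
from h import *
go(616.2,51.6,140)"
```

```text
t 4.0 pos [461.3 322.3  69.6] rot [-3.139e+00 -2.000e-03  2.918e+00] F [ 0.4 -0.  -5.1] w 18.4 ff 30.0
shift units [-2.636 -2.873 -0.88 ] spin units -0.0
```

Request:
jog_arm --targets '[{"xyz": [0,0,-0.3],"spin": 0},{"xyz": [-0.16,-0.19,-0.35],"spin": 0},{"xyz": [-0.35,-0.38,-0.23],"spin": 0},{"xyz": [-0.35,-0.38,0],"spin": 0},{"xyz": [-0.35,-0.38,0],"spin": 0},{"xyz": [-0.35,-0.38,0],"spin": 0},{"xyz": [-0.35,-0.38,0],"spin": 0},{"xyz": [-0.35,-0.38,0],"spin": 0},{"xyz": [-0.26,-0.28,0],"spin": 0},{"xyz": [-0.12,-0.12,0],"spin": 0}]'

```text
time: 5.25
tool_pos: [617.7, 50.6, 140.8]
tcp_rot: [-3.141, 0.0, 2.916]
contact_force: [0.2, 0.1, -4.6]
grip_width: 18.6
finger_force: 30.0
```

```bash
python3 -c "
from h import *
go(616.2,51.6,85)
print(proj('scene',[616,51.6,94]))
s=bot.capture('scene');t=bot.capture('top')
a=cv2.resize(s[140:220,240:340],(400,320),interpolation=2);b=cv2.resize(t[155:235,225:325],(400,320),interpolation=2)
cv2.imwrite('pics/s3.png',cv2.convertScaleAbs(np.hstack([a,b]),alpha=1.3))"
```

```text
t 5.25 pos [617.7  50.6 140.8] rot [-3.141  0.     2.916] F [ 0.2  0.1 -4.6] w 18.6 ff 30.0
shift units [0.022 0.008 0.698] spin units -0.02
[292.27649222 188.1580642 ]
```

View pics/s3.png

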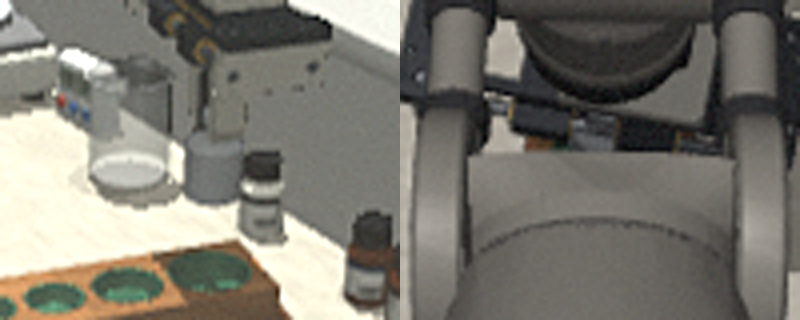

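The weight hangs upright, its body spanning scene columns 286.2–301.2, centred on 293.4, above the big well.

```bash
python3 -c "
from h import *
print(proj('scene',[617.7,50.6,116]),proj('scene',[617.7,50.6,95]),proj('scene',[622.7,50.6,116]))
g=cv2.resize(bot.capture('scene')[165:200,275:310],None,fx=1,fy=1)
print(cv2.cvtColor(g,6)[[12,15,18,21,24]])"
```

```text
[293.2240245  181.08012704] [292.98471541 187.83281071] [294.68275751 180.68036012]
[[137 135 135 132 130 131 122 165 204 209 186  91  78  94 103 104 106 104
  107 101  99 101 102  97  91  78  98  89  78  80  77  82  79  78  74]
 [168 164 177 184 180 166 129 175 192 194 210  97  67  82  85  84  85  85
   85  86  84  83  79  82  78  71  42  44  46  44  49  48  47  48  51]
 [149 150 150 145 145 137  95 141 192 202 196  96  71  84  85  88  83  89
   86  90  87  89  86  80  77  59  46  40  39  41  43  41  39  33  25]
 [123 114 109  90  97 107 110 109 110 109  99  70  79  85  85  90  90  87
   87  88  87  87  81  83  73  81 167 174 138 119 114 121 108 125 132]
 [114 111 113 111 106 110 107 103  99 149 197 177  98  78  79  87  87  87
   86  83  85  83  80  71  82  55  36  58  85  89  92  92  91  80  79]]
```

Request:
jog_arm --targets '[{"xyz": [0.02,0.01,0.1],"spin": 0},{"xyz": [0,0,0.2],"spin": 0},{"xyz": [0,0,0.25],"spin": 0},{"xyz": [0,0,0.2],"spin": 0},{"xyz": [0,0,0.1],"spin": 0},{"xyz": [0,0,0.03],"spin": 0},{"xyz": [0,0,0],"spin": 0},{"xyz": [0,0,0],"spin": 0},{"xyz": [0,0,0],"spin": 0},{"xyz": [0,0,0],"spin": 0}]'

```text
time: 6.65
tool_pos: [616.1, 53.4, 70.2]
tcp_rot: [3.141, 0.001, 2.918]
contact_force: [0.0, 0.2, -5.4]
grip_width: 18.1
finger_force: 30.0
```

```bash
python3 -c "
from h import *
go(616.2,51.6,65)"
```

```text
t 6.65 pos [616.1  53.4  70.2] rot [3.141e+00 1.000e-03 2.918e+00] F [ 0.   0.2 -5.4] w 18.1 ff 30.0
shift units [-0.007 -0.022  0.065] spin units -0.0
```

Request:
jog_arm --targets '[{"xyz": [-0.005,-0.015,0.0],"spin": 0},{"xyz": [0,0,0.02],"spin": 0},{"xyz": [0,0,0.02],"spin": 0},{"xyz": [0,0,0.015],"spin": 0},{"xyz": [0,0,0.01],"spin": 0},{"xyz": [0,0,0],"spin": 0},{"xyz": [0,0,0],"spin": 0},{"xyz": [0,0,0],"spin": 0},{"xyz": [0,0,0],"spin": 0},{"xyz": [0,0,0],"spin": 0}]'

```text
time: 7.9
tool_pos: [616.5, 52.4, 65.9]
tcp_rot: [3.141, 0.002, 2.918]
contact_force: [-2.5, 2.8, 6.3]
grip_width: 18.4
finger_force: 30.0
```

```bash
python3 -c "
from h import *
go(616.2,51.6,65)"
```

```text
t 7.9 pos [616.5  52.4  65.9] rot [3.141e+00 2.000e-03 2.918e+00] F [-2.5  2.8  6.3] w 18.4 ff 30.0
shift units [ 0.002 -0.011  0.011] spin units -0.0
```

Request:
jog_arm --targets '[{"xyz": [0.01,0.01,0.0],"spin": 0},{"xyz": [0,0,0.0],"spin": 0},{"xyz": [0,0,0.01],"spin": 0},{"xyz": [0,0,0],"spin": 0},{"xyz": [0,0,0],"spin": 0},{"xyz": [0,0,0],"spin": 0}]'

```text
invalid input
```

Request:
jog_arm --targets '[{"xyz": [0.01,0.01,0.0],"spin": 0},{"xyz": [0,0,0.0],"spin": 0},{"xyz": [0,0,0.01],"spin": 0},{"xyz": [0,0,0],"spin": 0},{"xyz": [0,0,0],"spin": 0},{"xyz": [0,0,0],"spin": 0},{"xyz": [0,0,0],"spin": 0},{"xyz": [0,0,0],"spin": 0},{"xyz": [0,0,0],"spin": 0},{"xyz": [0,0,0],"spin": 0}]'

```text
time: 9.15
tool_pos: [616.2, 52.8, 65.8]
tcp_rot: [-3.142, 0.003, 2.918]
contact_force: [-2.1, -0.5, 10.6]
grip_width: 18.4
finger_force: 30.0
```

```bash
python3 -c "
from h import *
go(616.2,51.6,65)"
```

```text
t 9.15 pos [616.2  52.8  65.8] rot [-3.142e+00  3.000e-03  2.918e+00] F [-2.1 -0.5 10.6] w 18.4 ff 30.0
shift units [-0.003 -0.015  0.009] spin units -0.0
```

Request:
jog_arm --targets '[{"xyz": [0.01,0,-0.005],"spin": 0},{"xyz": [0,0,0.0],"spin": 0},{"xyz": [0,0,0],"spin": 0},{"xyz": [0,0,0],"spin": 0},{"xyz": [0,0,0],"spin": 0},{"xyz": [0,0,0],"spin": 0},{"xyz": [0,0,-0.2],"spin": 0},{"xyz": [0,0,-0.4],"spin": 0},{"xyz": [0,0,-0.4],"spin": 0},{"xyz": [0,0,-0.2],"spin": 0}]' --gripper 50

```text
time: 10.4
tool_pos: [615.6, 53.3, 163.4]
tcp_rot: [3.141, 0.004, 2.918]
contact_force: [-0.2, 1.0, 0.2]
grip_width: 46.1
finger_force: 0.0
```

```bash
python3 -c "
from h import *
go(578.8,348.3,140)
s=bot.capture('scene')
cv2.imwrite('pics/s4.png',cv2.convertScaleAbs(cv2.resize(s[150:250,210:335],(750,600),interpolation=2),alpha=1.3))"
```

```text
t 10.4 pos [615.6  53.3 163.4] rot [3.141 0.004 2.918] F [-0.2  1.   0.2] w 46.1 ff 0.0
shift units [1.267 3.493 0.29 ] spin units -0.0
```

View pics/s4.png

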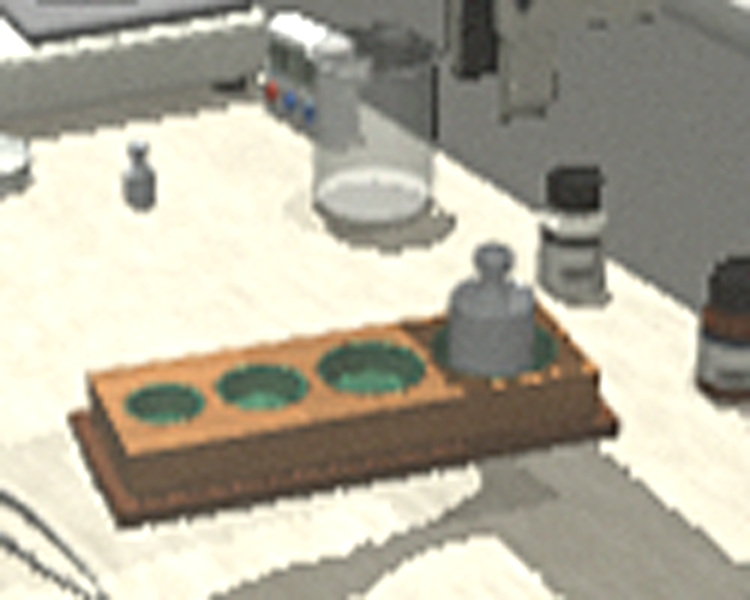

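The 500 g weight stands upright and down in the big well. Its knob top is at scene (292,191), where about 191 is expected at z=84. The 50 g weight comes next.

Request:
jog_arm --targets '[{"xyz": [0.05,0.2,0],"spin": 0},{"xyz": [0.15,0.4,0],"spin": 0},{"xyz": [0.15,0.45,0],"spin": 0},{"xyz": [0.15,0.45,0],"spin": 0},{"xyz": [0.15,0.45,0],"spin": 0},{"xyz": [0.15,0.45,0],"spin": 0},{"xyz": [0.15,0.45,0.2],"spin": 0},{"xyz": [0.15,0.35,0.3],"spin": 0},{"xyz": [0.12,0.2,0.3],"spin": 0},{"xyz": [0.05,0.09,0.3],"spin": 0}]' --gripper 40

```text
time: 11.7
tool_pos: [575.3, 350.1, 69.4]
tcp_rot: [-3.14, -0.003, 2.92]
contact_force: [0.1, 0.5, -0.3]
grip_width: 36.8
finger_force: 0.0
```

```bash
python3 -c "
from h import *
go(578.5,348.3,24)
print(proj('scene',[616.2,53,84]))"
```

```text
t 11.7 pos [575.3 350.1  69.4] rot [-3.14e+00 -3.00e-03  2.92e+00] F [ 0.1  0.5 -0.3] w 36.8 ff 0.0
shift units [-0.046 -0.012  0.568] spin units 0.02
[291.94097673 191.12284011]
```

Request:
jog_arm --targets '[{"xyz": [-0.02,0,0.15],"spin": 0},{"xyz": [-0.02,-0.01,0.2],"spin": 0},{"xyz": [0,0,0.15],"spin": 0},{"xyz": [0,0,0.05],"spin": 0},{"xyz": [0,0,0],"spin": 0},{"xyz": [0,0,0],"spin": 0},{"xyz": [0,0,0],"spin": 0},{"xyz": [0,0,0],"spin": 0},{"xyz": [0,0,0],"spin": 0},{"xyz": [0,0,0],"spin": 0}]'

```text
time: 12.95
tool_pos: [580.5, 346.6, 28.4]
tcp_rot: [3.141, 0.0, 2.918]
contact_force: [-0.3, 0.8, 0.2]
grip_width: 36.7
finger_force: 0.0
```

```bash
python3 -c "
from h import *
go(578.5,348.3,25)"
```

```text
t 12.95 pos [580.5 346.6  28.4] rot [3.141 0.    2.918] F [-0.3  0.8  0.2] w 36.7 ff 0.0
shift units [0.029 0.015 0.042] spin units -0.0
```

Request:
jog_arm --targets '[{"xyz": [0.025,0.015,0.04],"spin": 0},{"xyz": [0,0,0],"spin": 0},{"xyz": [0,0,0],"spin": 0},{"xyz": [0,0,0],"spin": 0},{"xyz": [0,0,0],"spin": 0},{"xyz": [0,0,0],"spin": 0},{"xyz": [0,0,0],"spin": 0},{"xyz": [0,0,0],"spin": 0},{"xyz": [0,0,0],"spin": 0},{"xyz": [0,0,0],"spin": 0}]' --gripper 0

```text
time: 14.2
tool_pos: [578.8, 348.2, 25.1]
tcp_rot: [3.142, -0.0, 2.918]
contact_force: [0.4, -0.6, 0.3]
grip_width: 8.5
finger_force: 30.0
```

```bash
python3 -c "
from h import *
go(456.4,89,140)"
```

```text
t 14.2 pos [578.8 348.2  25.1] rot [ 3.142 -0.     2.918] F [ 0.4 -0.6  0.3] w 8.5 ff 30.0
shift units [ 0.773 -3.499 -1.436] spin units -0.0
```

Request:
jog_arm --targets '[{"xyz": [0,0,-0.2],"spin": 0},{"xyz": [0,0,-0.4],"spin": 0},{"xyz": [0.05,-0.2,-0.4],"spin": 0},{"xyz": [0.1,-0.45,-0.3],"spin": 0},{"xyz": [0.1,-0.5,-0.14],"spin": 0},{"xyz": [0.1,-0.5,0],"spin": 0},{"xyz": [0.1,-0.5,0],"spin": 0},{"xyz": [0.1,-0.5,0],"spin": 0},{"xyz": [0.1,-0.5,0],"spin": 0},{"xyz": [0.1,-0.3,0],"spin": 0}]'

```text
time: 15.45
tool_pos: [458.7, 91.0, 141.6]
tcp_rot: [3.141, 0.002, 2.917]
contact_force: [-0.2, -0.6, -0.8]
grip_width: 8.7
finger_force: 30.0
```

```bash
python3 -c "
from h import *
go(456.4,89,70)
s=bot.capture('scene')
cv2.imwrite('pics/s5.png',cv2.convertScaleAbs(cv2.resize(s[130:230,180:305],(750,600),interpolation=2),alpha=1.3))"
```

```text
t 15.45 pos [458.7  91.  141.6] rot [3.141e+00 2.000e-03 2.917e+00] F [-0.2 -0.6 -0.8] w 8.7 ff 30.0
shift units [ 0.024 -0.031  0.895] spin units -0.01
```

View pics/s5.png

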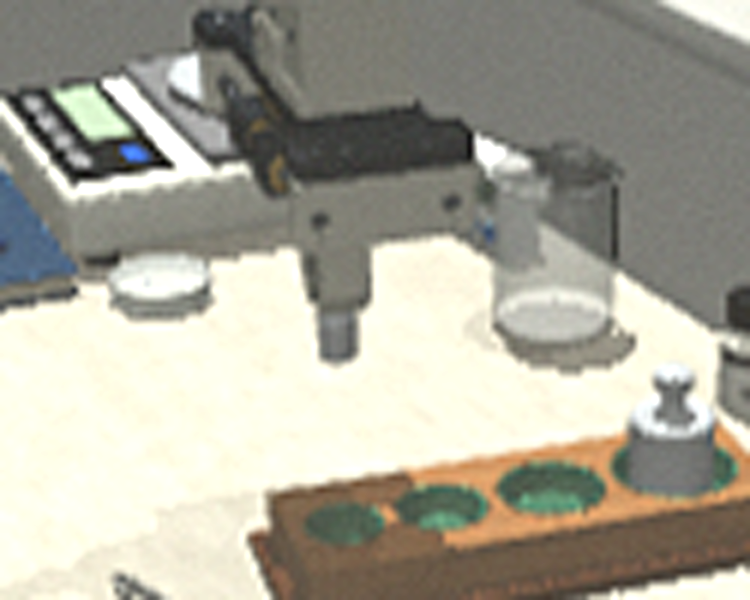

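The 50 g weight is held upright, at scene (236.1,185), above the small well.

Request:
jog_arm --targets '[{"xyz": [0,0,0.1],"spin": 0},{"xyz": [0,0,0.2],"spin": 0},{"xyz": [0,0,0.25],"spin": 0},{"xyz": [0,0,0.2],"spin": 0},{"xyz": [0,0,0.1],"spin": 0},{"xyz": [0,0,0.05],"spin": 0},{"xyz": [0,0,0],"spin": 0},{"xyz": [0,0,0],"spin": 0},{"xyz": [0,0,0],"spin": 0},{"xyz": [0,0,0],"spin": 0}]'

```text
time: 16.75
tool_pos: [459.2, 92.4, 68.6]
tcp_rot: [3.141, 0.001, 2.918]
contact_force: [0.4, -0.9, 0.3]
grip_width: 8.5
finger_force: 30.0
```

```bash
python3 -c "
from h import *
print(proj('scene',[458.7,91,127.6]))
go(456.4,88.8,53)"
```

```text
[235.73651403 184.99230046]
t 16.75 pos [459.2  92.4  68.6] rot [3.141e+00 1.000e-03 2.918e+00] F [ 0.4 -0.9  0.3] w 8.5 ff 30.0
shift units [ 0.024 -0.052  0.195] spin units -0.0
```

Request:
jog_arm --targets '[{"xyz": [0.02,-0.05,0],"spin": 0},{"xyz": [0,0,0],"spin": 0},{"xyz": [0,0,0.06],"spin": 0},{"xyz": [0,0,0.08],"spin": 0},{"xyz": [0,0,0.08],"spin": 0},{"xyz": [0,0,0.05],"spin": 0},{"xyz": [0,0,0.02],"spin": 0},{"xyz": [0,0,0],"spin": 0},{"xyz": [0,0,0],"spin": 0},{"xyz": [0,0,0],"spin": 0}]'

```text
time: 18.0
tool_pos: [456.6, 88.9, 45.2]
tcp_rot: [3.141, 0.0, 2.918]
contact_force: [-0.1, -0.8, -0.7]
grip_width: 8.9
finger_force: 30.0
```

```bash
python3 -c "
from h import *
go(456.4,88.8,43)"
```

```text
t 18.0 pos [456.6  88.9  45.2] rot [3.141 0.    2.918] F [-0.1 -0.8 -0.7] w 8.9 ff 30.0
shift units [ 0.003 -0.002  0.027] spin units -0.0
```

Request:
jog_arm --targets '[{"xyz": [0,0,0.01],"spin": 0},{"xyz": [0,0,0.01],"spin": 0},{"xyz": [0,0,0.01],"spin": 0},{"xyz": [0,0,0],"spin": 0},{"xyz": [0,0,0],"spin": 0},{"xyz": [0,0,0],"spin": 0},{"xyz": [0,0,0],"spin": 0},{"xyz": [0,0,0],"spin": 0},{"xyz": [0,0,0],"spin": 0},{"xyz": [0,0,0],"spin": 0}]'

```text
time: 19.25
tool_pos: [458.1, 88.9, 44.7]
tcp_rot: [3.141, 0.004, 2.918]
contact_force: [-2.2, 0.4, 18.8]
grip_width: 8.9
finger_force: 30.0
```

Request:
jog_arm --targets '[{"xyz": [0,0,-0.015],"spin": 0},{"xyz": [0,0,0],"spin": 0},{"xyz": [0,0,0],"spin": 0},{"xyz": [0,0,0],"spin": 0},{"xyz": [0,0,0],"spin": 0},{"xyz": [0,0,0],"spin": 0},{"xyz": [0,0,-0.2],"spin": 0},{"xyz": [0,0,-0.4],"spin": 0},{"xyz": [0,0,-0.4],"spin": 0},{"xyz": [0,0,-0.2],"spin": 0}]' --gripper 40

```text
time: 20.5
tool_pos: [457.3, 88.9, 141.6]
tcp_rot: [3.141, 0.002, 2.918]
contact_force: [0.4, -0.5, -0.4]
grip_width: 36.8
finger_force: 0.0
```

```bash
python3 -c "
from h import *
go(453.8,-222.3,90)
s=bot.capture('scene')
print(proj('scene',[456.6,88.9,56]))
cv2.imwrite('pics/s6.png',cv2.convertScaleAbs(cv2.resize(s[150:250,210:335],(750,600),interpolation=2),alpha=1.3))"
```

```text
t 20.5 pos [457.3  88.9 141.6] rot [3.141e+00 2.000e-03 2.918e+00] F [ 0.4 -0.5 -0.4] w 36.8 ff 0.0
shift units [-0.819 -3.803  0.644] spin units -0.0
[236.41144067 209.0246567 ]
```

View pics/s6.png

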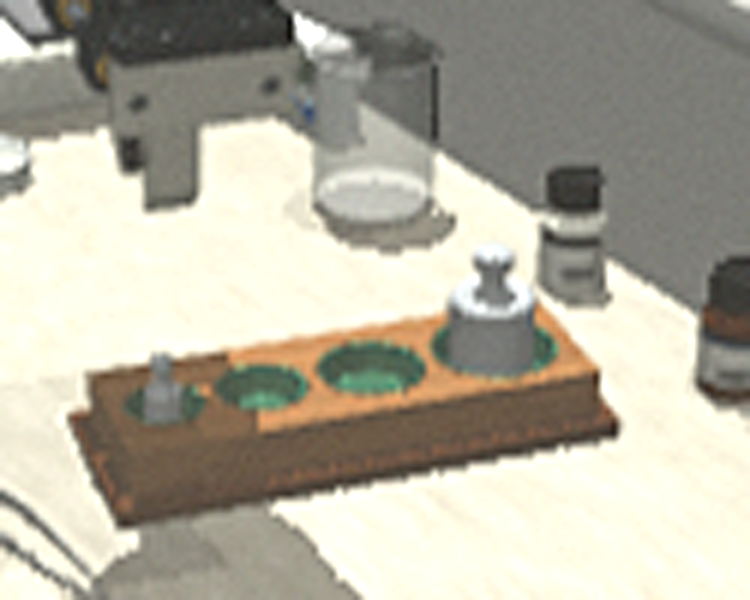

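The 50 g weight is upright and fully down, its knob top at scene (236.4,208.8) against 209.0 expected. The 100 g weight comes next.

Request:
jog_arm --targets '[{"xyz": [-0.05,-0.2,0],"spin": 0},{"xyz": [-0.1,-0.45,0],"spin": 0},{"xyz": [-0.1,-0.5,0],"spin": 0},{"xyz": [-0.1,-0.5,0],"spin": 0},{"xyz": [-0.1,-0.5,0],"spin": 0},{"xyz": [-0.1,-0.5,0],"spin": 0},{"xyz": [-0.1,-0.5,0.1],"spin": 0},{"xyz": [-0.1,-0.4,0.2],"spin": 0},{"xyz": [-0.07,-0.2,0.2],"spin": 0},{"xyz": [0,-0.05,0.15],"spin": 0}]'

```text
time: 21.8
tool_pos: [452.3, -222.5, 86.1]
tcp_rot: [3.141, -0.002, 2.916]
contact_force: [0.7, 0.3, -0.7]
grip_width: 36.3
finger_force: 0.0
```

Request:
jog_arm --targets '[{"xyz": [0,0,0.1],"spin": 0},{"xyz": [0,0,0.2],"spin": 0},{"xyz": [0,0,0.1],"spin": 0},{"xyz": [0,0,0],"spin": 0},{"xyz": [0,0,0],"spin": 0},{"xyz": [0,0,0],"spin": 0},{"xyz": [0,0,0],"spin": 0},{"xyz": [0,0,0],"spin": 0},{"xyz": [0,0,0],"spin": 0},{"xyz": [0,0,0],"spin": 0}]'

```text
time: 23.05
tool_pos: [453.1, -222.1, 55.9]
tcp_rot: [3.142, 0.0, 2.918]
contact_force: [-0.1, 0.3, -0.3]
grip_width: 37.0
finger_force: 0.0
```

```bash
python3 -c "
from h import *
go(453.8,-222.3,28)"
```

```text
t 23.05 pos [ 453.1 -222.1   55.9] rot [3.142 0.    2.918] F [-0.1  0.3 -0.3] w 37.0 ff 0.0
shift units [-0.009 -0.001  0.349] spin units -0.0
```

Request:
jog_arm --targets '[{"xyz": [-0.01,0,0.1],"spin": 0},{"xyz": [0,0,0.1],"spin": 0},{"xyz": [0,0,0.1],"spin": 0},{"xyz": [0,0,0.05],"spin": 0},{"xyz": [0,0,0],"spin": 0},{"xyz": [0,0,0],"spin": 0},{"xyz": [0,0,0],"spin": 0},{"xyz": [0,0,0],"spin": 0},{"xyz": [0,0,0],"spin": 0},{"xyz": [0,0,0],"spin": 0}]'

```text
time: 24.3
tool_pos: [453.9, -222.3, 27.9]
tcp_rot: [3.142, 0.0, 2.918]
contact_force: [-0.3, 0.0, -1.2]
grip_width: 36.6
finger_force: 0.0
```

Request:
jog_arm --targets '[{"xyz": [0,0,0],"spin": 0},{"xyz": [0,0,0],"spin": 0},{"xyz": [0,0,0],"spin": 0},{"xyz": [0,0,0],"spin": 0},{"xyz": [0,0,0],"spin": 0},{"xyz": [0,0,0],"spin": 0},{"xyz": [0,0,0],"spin": 0},{"xyz": [0,0,0],"spin": 0},{"xyz": [0,0,0],"spin": 0},{"xyz": [0,0,0],"spin": 0}]' --gripper 0

```text
time: 25.55
tool_pos: [453.9, -222.3, 27.9]
tcp_rot: [3.142, 0.0, 2.918]
contact_force: [-0.1, -0.5, 0.3]
grip_width: 11.4
finger_force: 30.0
```

```bash
python3 -c "
from h import *
go(502.9,78.6,150)"
```

```text
t 25.55 pos [ 453.9 -222.3   27.9] rot [3.142 0.    2.918] F [-0.1 -0.5  0.3] w 11.4 ff 30.0
shift units [ 0.237  3.803 -1.526] spin units -0.0
```

Request:
jog_arm --targets '[{"xyz": [0,0,-0.2],"spin": 0},{"xyz": [0,0.1,-0.4],"spin": 0},{"xyz": [0.03,0.3,-0.5],"spin": 0},{"xyz": [0.03,0.5,-0.43],"spin": 0},{"xyz": [0.03,0.55,0],"spin": 0},{"xyz": [0.03,0.55,0],"spin": 0},{"xyz": [0.03,0.55,0],"spin": 0},{"xyz": [0.03,0.5,0],"spin": 0},{"xyz": [0.03,0.5,0],"spin": 0},{"xyz": [0.03,0.25,0],"spin": 0}]'

```text
time: 26.8
tool_pos: [502.4, 80.4, 150.1]
tcp_rot: [3.141, -0.001, 2.92]
contact_force: [0.4, 0.1, -1.3]
grip_width: 11.1
finger_force: 30.0
```

Request:
jog_arm --targets '[{"xyz": [0,0,0.1],"spin": 0},{"xyz": [0,0,0.2],"spin": 0},{"xyz": [0,0,0.25],"spin": 0},{"xyz": [0,0,0.2],"spin": 0},{"xyz": [0,0,0.1],"spin": 0},{"xyz": [0,0,0.05],"spin": 0},{"xyz": [0,0,0],"spin": 0},{"xyz": [0,0,0],"spin": 0},{"xyz": [0,0,0],"spin": 0},{"xyz": [0,0,0],"spin": 0}]'

```text
time: 28.05
tool_pos: [502.7, 78.5, 78.5]
tcp_rot: [3.141, 0.0, 2.918]
contact_force: [-0.5, 0.4, -0.9]
grip_width: 11.5
finger_force: 30.0
```

```bash
python3 -c "
from h import *
go(502.9,78.6,48.5)
s=bot.capture('scene')
p=bot.get_obs()['tool_pos']-[0,0,16];print(proj('scene',p))
cv2.imwrite('pics/s7.png',cv2.convertScaleAbs(cv2.resize(s[150:250,210:335],(750,600),interpolation=2),alpha=1.3))"
```

```text
t 28.05 pos [502.7  78.5  78.5] rot [3.141 0.    2.918] F [-0.5  0.4 -0.9] w 11.5 ff 30.0
shift units [-0.001  0.002  0.376] spin units -0.0
[252.87324507 204.2426742 ]
```

View pics/s7.png

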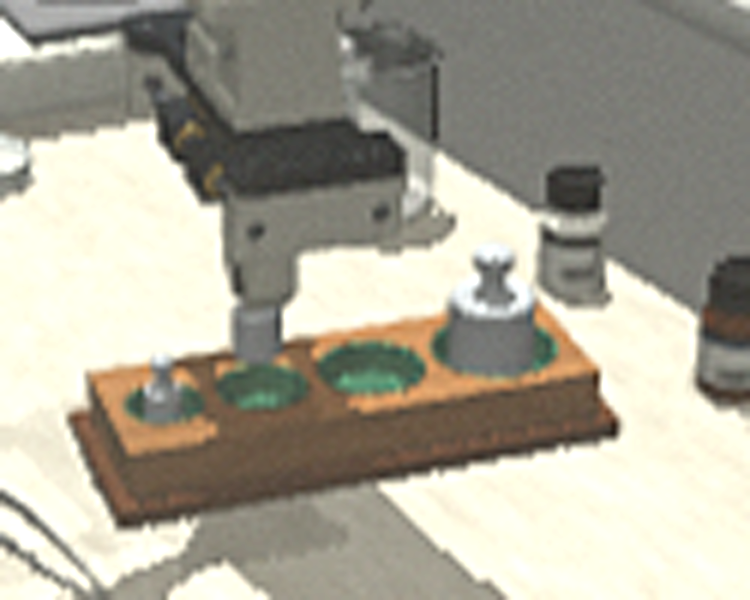

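The 100 g weight is upright at scene column 252.6 (252.9 expected), over its well.

Request:
jog_arm --targets '[{"xyz": [0,0,0.1],"spin": 0},{"xyz": [0,0,0.1],"spin": 0},{"xyz": [0,0,0.1],"spin": 0},{"xyz": [0,0,0.05],"spin": 0},{"xyz": [0,0,0.03],"spin": 0},{"xyz": [0,0,0.01],"spin": 0},{"xyz": [0,0,0.01],"spin": 0},{"xyz": [0,0,0],"spin": 0},{"xyz": [0,0,0],"spin": 0},{"xyz": [0,0,0],"spin": 0}]'

```text
time: 29.35
tool_pos: [503.4, 78.3, 47.7]
tcp_rot: [3.141, 0.002, 2.918]
contact_force: [-2.2, -0.7, 9.4]
grip_width: 11.2
finger_force: 30.0
```

Request:
jog_arm --targets '[{"xyz": [0.005,0,-0.005],"spin": 0},{"xyz": [0,0,0],"spin": 0},{"xyz": [0,0,0],"spin": 0},{"xyz": [0,0,0],"spin": 0},{"xyz": [0,0,0],"spin": 0},{"xyz": [0,0,0],"spin": 0},{"xyz": [0,0,-0.2],"spin": 0},{"xyz": [0,0,-0.4],"spin": 0},{"xyz": [0,0,-0.4],"spin": 0},{"xyz": [0,0,-0.2],"spin": 0}]' --gripper 42

```text
time: 30.6
tool_pos: [502.9, 78.5, 144.5]
tcp_rot: [3.141, 0.002, 2.918]
contact_force: [0.3, 0.0, 0.1]
grip_width: 38.6
finger_force: 0.0
```

```bash
python3 -c "
from h import *
go(582,-232.3,90)
s=bot.capture('scene')
print(proj('scene',[503.2,78.5,61]))
cv2.imwrite('pics/s8.png',cv2.convertScaleAbs(cv2.resize(s[150:250,210:335],(750,600),interpolation=2),alpha=1.3))"
```

```text
t 30.6 pos [502.9  78.5 144.5] rot [3.141e+00 2.000e-03 2.918e+00] F [0.3 0.  0.1] w 38.6 ff 0.0
shift units [-1.824 -3.57   0.683] spin units -0.0
[253.02854671 204.66425872]
```

View pics/s8.png

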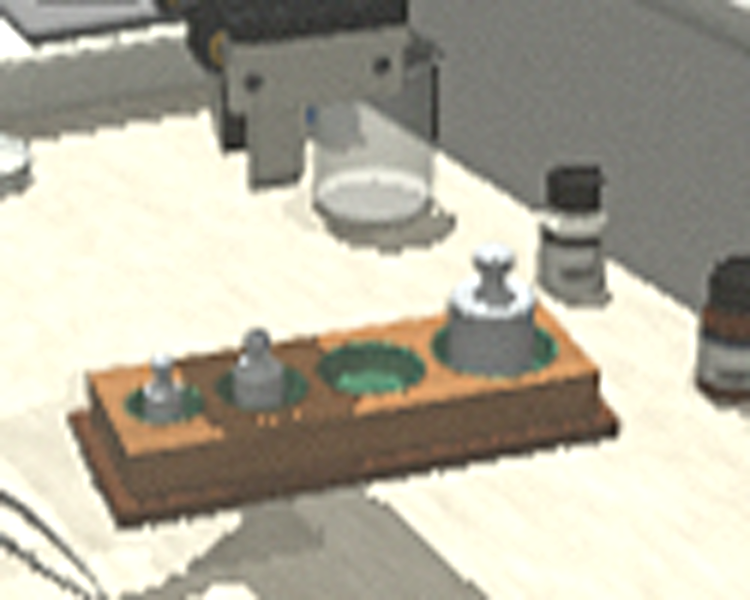

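The 100 g weight is upright and down, its knob top at (252.5,204.7) against 204.7 expected. The last one is the 200 g.

Request:
jog_arm --targets '[{"xyz": [-0.1,-0.2,0],"spin": 0},{"xyz": [-0.22,-0.42,0],"spin": 0},{"xyz": [-0.22,-0.45,0],"spin": 0},{"xyz": [-0.22,-0.45,0],"spin": 0},{"xyz": [-0.22,-0.45,0],"spin": 0},{"xyz": [-0.22,-0.45,0],"spin": 0},{"xyz": [-0.22,-0.45,0.1],"spin": 0},{"xyz": [-0.22,-0.4,0.2],"spin": 0},{"xyz": [-0.13,-0.2,0.2],"spin": 0},{"xyz": [-0.05,-0.1,0.15],"spin": 0}]'

```text
time: 31.9
tool_pos: [579.8, -234.0, 88.2]
tcp_rot: [3.141, -0.003, 2.916]
contact_force: [-0.4, 0.8, 0.0]
grip_width: 38.5
finger_force: 0.0
```

Request:
jog_arm --targets '[{"xyz": [0,0,0.1],"spin": 0},{"xyz": [0,0,0.1],"spin": 0},{"xyz": [0,0,0.05],"spin": 0},{"xyz": [0,0,0],"spin": 0},{"xyz": [0,0,0],"spin": 0},{"xyz": [0,0,0],"spin": 0},{"xyz": [0,0,0],"spin": 0},{"xyz": [0,0,0],"spin": 0},{"xyz": [0,0,0],"spin": 0},{"xyz": [0,0,0],"spin": 0}]'

```text
time: 33.15
tool_pos: [580.9, -232.3, 70.7]
tcp_rot: [3.141, 0.0, 2.918]
contact_force: [0.3, -0.3, 0.4]
grip_width: 38.4
finger_force: 0.0
```

```bash
python3 -c "
from h import *
go(582,-232.4,33)"
```

```text
t 33.15 pos [ 580.9 -232.3   70.7] rot [3.141 0.    2.918] F [ 0.3 -0.3  0.4] w 38.4 ff 0.0
shift units [-0.014  0.002  0.471] spin units -0.0
```

Request:
jog_arm --targets '[{"xyz": [-0.014,0,0.1],"spin": 0},{"xyz": [0,0,0.15],"spin": 0},{"xyz": [0,0,0.12],"spin": 0},{"xyz": [0,0,0.07],"spin": 0},{"xyz": [0,0,0.03],"spin": 0},{"xyz": [0,0,0],"spin": 0},{"xyz": [0,0,0],"spin": 0},{"xyz": [0,0,0],"spin": 0},{"xyz": [0,0,0],"spin": 0},{"xyz": [0,0,0],"spin": 0}]'

```text
time: 34.4
tool_pos: [582.0, -232.5, 33.2]
tcp_rot: [3.142, 0.0, 2.918]
contact_force: [-0.3, 0.6, 0.3]
grip_width: 38.6
finger_force: 0.0
```

Request:
jog_arm --targets '[{"xyz": [0,0,0],"spin": 0},{"xyz": [0,0,0],"spin": 0},{"xyz": [0,0,0],"spin": 0},{"xyz": [0,0,0],"spin": 0},{"xyz": [0,0,0],"spin": 0},{"xyz": [0,0,0],"spin": 0},{"xyz": [0,0,0],"spin": 0},{"xyz": [0,0,0],"spin": 0},{"xyz": [0,0,0],"spin": 0},{"xyz": [0,0,0],"spin": 0}]' --gripper 0

```text
time: 35.65
tool_pos: [581.9, -232.5, 33.1]
tcp_rot: [3.141, 0.0, 2.918]
contact_force: [-0.3, 1.4, 0.2]
grip_width: 14.8
finger_force: 30.0
```

```bash
python3 -c "
from h import *
go(555.2,66.3,160)"
```

```text
t 35.65 pos [ 581.9 -232.5   33.1] rot [3.141 0.    2.918] F [-0.3  1.4  0.2] w 14.8 ff 30.0
shift units [ 1.154  3.568 -1.586] spin units -0.0
```

Request:
jog_arm --targets '[{"xyz": [0,0,-0.2],"spin": 0},{"xyz": [0,0.05,-0.4],"spin": 0},{"xyz": [0.1,0.3,-0.5],"spin": 0},{"xyz": [0.15,0.45,-0.49],"spin": 0},{"xyz": [0.17,0.53,0],"spin": 0},{"xyz": [0.17,0.53,0],"spin": 0},{"xyz": [0.17,0.53,0],"spin": 0},{"xyz": [0.17,0.53,0],"spin": 0},{"xyz": [0.14,0.43,0],"spin": 0},{"xyz": [0.08,0.22,0],"spin": 0}]'

```text
time: 36.9
tool_pos: [555.4, 67.9, 161.2]
tcp_rot: [3.141, 0.001, 2.92]
contact_force: [-0.5, -0.5, -1.3]
grip_width: 14.7
finger_force: 30.0
```

Request:
jog_arm --targets '[{"xyz": [0,0,0.1],"spin": 0},{"xyz": [0,0,0.2],"spin": 0},{"xyz": [0,0,0.25],"spin": 0},{"xyz": [0,0,0.2],"spin": 0},{"xyz": [0,0,0.1],"spin": 0},{"xyz": [0,0,0.05],"spin": 0},{"xyz": [0,0,0],"spin": 0},{"xyz": [0,0,0],"spin": 0},{"xyz": [0,0,0],"spin": 0},{"xyz": [0,0,0],"spin": 0}]'

```text
time: 38.15
tool_pos: [555.7, 66.4, 88.6]
tcp_rot: [3.141, 0.001, 2.918]
contact_force: [0.8, -0.6, -2.2]
grip_width: 14.4
finger_force: 30.0
```

```bash
python3 -c "
from h import *
go(555.2,66.3,53)
s=bot.capture('scene')
p=bot.get_obs()['tool_pos']-[0,0,18];print(proj('scene',p))
cv2.imwrite('pics/s9.png',cv2.convertScaleAbs(cv2.resize(s[150:250,210:335],(750,600),interpolation=2),alpha=1.3))"
```

```text
t 38.15 pos [555.7  66.4  88.6] rot [3.141e+00 1.000e-03 2.918e+00] F [ 0.8 -0.6 -2.2] w 14.4 ff 30.0
shift units [ 0.006 -0.003  0.445] spin units -0.0
[271.37395488 198.69602257]
```

View pics/s9.png

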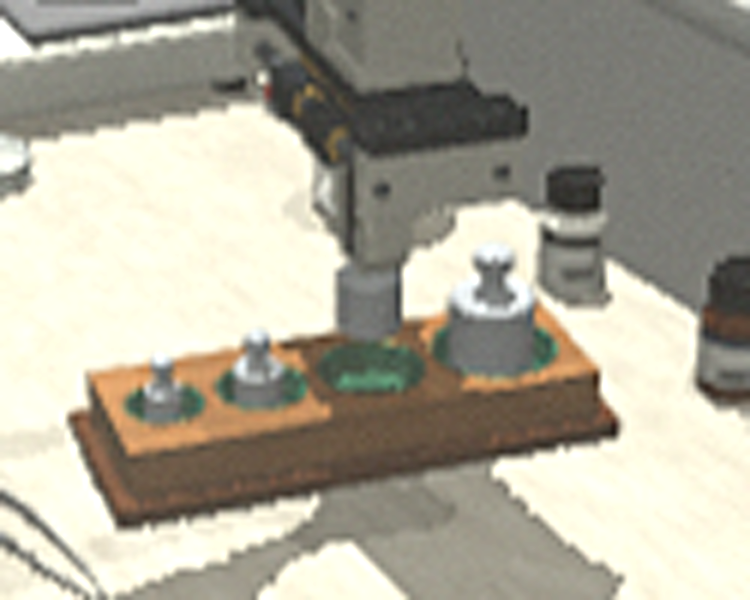

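The 200 g weight is upright at scene column 271.0 (271.4 expected). It is over its well and clear of its neighbours.

Request:
jog_arm --targets '[{"xyz": [0.005,0,0.1],"spin": 0},{"xyz": [0,0,0.12],"spin": 0},{"xyz": [0,0,0.1],"spin": 0},{"xyz": [0,0,0.06],"spin": 0},{"xyz": [0,0,0.04],"spin": 0},{"xyz": [0,0,0.02],"spin": 0},{"xyz": [0,0,0.01],"spin": 0},{"xyz": [0,0,0],"spin": 0},{"xyz": [0,0,0],"spin": 0},{"xyz": [0,0,0],"spin": 0}]'

```text
time: 39.45
tool_pos: [555.5, 66.4, 53.0]
tcp_rot: [3.141, 0.001, 2.918]
contact_force: [-2.5, 0.4, 5.5]
grip_width: 14.3
finger_force: 30.0
```

Request:
jog_arm --targets '[{"xyz": [0.005,0,0.005],"spin": 0},{"xyz": [0,0,0],"spin": 0},{"xyz": [0,0,0],"spin": 0},{"xyz": [0,0,0],"spin": 0},{"xyz": [0,0,0],"spin": 0},{"xyz": [0,0,0],"spin": 0},{"xyz": [0,0,-0.2],"spin": 0},{"xyz": [0,0,-0.4],"spin": 0},{"xyz": [0,0,-0.5],"spin": 0},{"xyz": [0,0,-0.4],"spin": 0}]' --gripper 42

```text
time: 40.7
tool_pos: [555.2, 66.5, 174.8]
tcp_rot: [3.141, 0.002, 2.918]
contact_force: [0.6, -0.3, -0.5]
grip_width: 38.7
finger_force: 0.0
```

```bash
python3 -c "
from h import *
s=bot.capture('scene')
print(proj('scene',[555.5,66.4,68]),bot.get_obs()['time'])
cv2.imwrite('pics/s10.png',cv2.convertScaleAbs(cv2.resize(s[130:250,200:360],(800,600),interpolation=2),alpha=1.3))"
```

```text
[271.30987994 199.5126058 ] 40.75
```

View pics/s10.png

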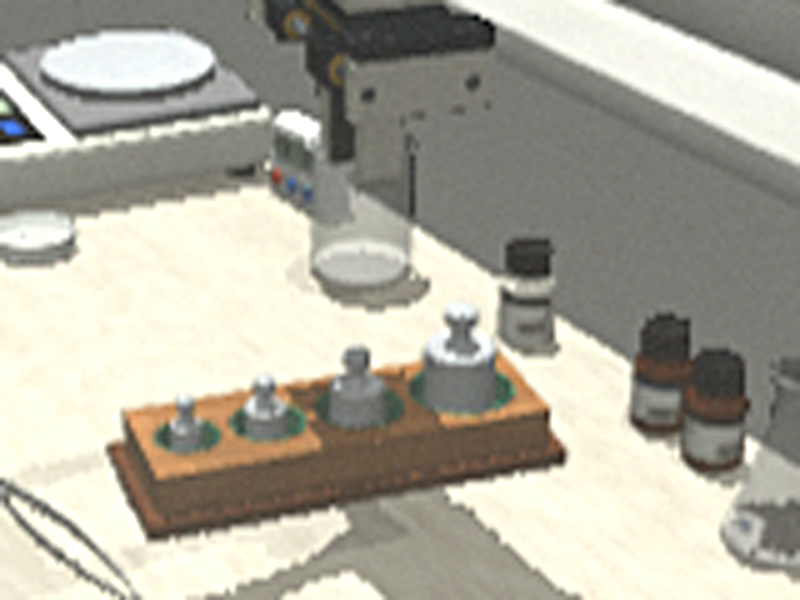

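All four stand upright in their wells, in order of size. The 200 g knob top is at (270.8,199.4) against 199.5 expected. The flask and beaker look undisturbed.

```bash
python3 -c "
from plant import bot
print(bot.close_job())"
```

```text
the job is handed in; nothing more can be done
None
```

All four weights stand upright and fully down in their own wells, in order of size; the flask and beaker were left where they stood, and I handed the job in at about 41 s.

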